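# Take a glazed test tile off the drying rack with the glaze tongs and hold it over the bowl

### The arm

A 7-joint arm with a two-finger parallel gripper is mounted at the origin on a cart in front of the work surface, level with it; the furniture and walls round the work are solid. World frame = base frame: x ahead of the robot, y to its left, z up, the work surface at z = 0. Lengths are in m, angles in rad, forces in N, time in s.
With the tool pointing down it reaches from about 0.375 to 0.925 m from the base axis. Payload 3.1 kg.
Tool frame: the origin (TCP) lies on the mounting face of the last link; the fingertips stand 173 mm ahead of it and the grasp point (between the pads) lies 155 mm ahead of it; z points along the fingers, y is the line along which they close (so a half turn about z gives the same grasp; the last joint's range is limited). The gripper opens to 85 mm and grips with 20 to 120 N. Pads are 22 mm wide; open, the fingers measure 114 mm over their backs; the gripper's body (76 mm by 85 mm) begins 54 mm behind the grasp point. The pads swing forward as they close: fully open they stand 13 mm farther back than shut.
Start: joints at [1.158, 0.383, 0.044, 1.598, -0.018, 1.161, -0.05], TCP at [0.201, -0.618, 0.405] pointing down, gripper open.
Joint ranges: [-2.61, 2.61], [-0.41, 2.15], [-1.48, 1.57], [0, 2.5], [-1.57, 4.71], [0.05, 1.97], [-2.85, 2.85]. Speed limits (rad/s): [2.79, 2.79, 3.14, 3.14, 3.14, 3.14, 3.14].

### API

Orientations are given as a rotation vector (axis times angle).
In Python, from rig import manip gives the robot as it stands. The module is installed in compiled form; this text tells all that it offers.
- The arm moves only by the shell command python3 -m pendant 'ROWS'. ROWS is a JSON object of lists of equal length, an entry for each row: "fingers": the closure, from -1 (fully open) to 1 (shut); "translation": the shift along the tool's x, y, z in cm, a list of three; "yaw": the turn about the tool's z in rad. A call has 1 to 20 rows; each row is the pose to reach, as a shift and turn from the pose commanded when the call began, along the tool's axes at that moment; what a row does not reach only later rows make up. A row lasts 1/12 s, in which the tool goes at most 41.7 mm and 7.16 degrees, less where a joint would pass 70% of its speed; a pose out of reach is approached as far as the arm can. A call with a gripper value outside its range is refused whole. The fingers move at their own pace and stop on an object; the grip force is fixed at half the most. Time passes only in rows, so rows that repeat a pose let the fingers close. It gives the time, the measured TCP pose, the force, the opening and the grip force at its end, in the units of the state.
- manip.get_obs(): the state, without advancing time (a new reading comes with each control period).
- manip.capture(name): name is "side" or "top"; returns a dict with "color" (420x560x3 uint8, blue, green, red), "camera_matrix" (3x3 intrinsics, pixels), "dist" ([k1, k2, p1, p2, k3] as OpenCV has them; the pictures are not rectified), "R" (3x3) and "t" (3): a world point X has camera coordinates R X + t. Camera axes: x right, y down, z forward; pixel columns grow to the right and rows downward; lengths in m; the calibration is good to about 2 mm. A picture is of the moment at which its call begins. There is no depth.
- manip.sign_off(): hands the job in; it is judged then, once.
The state is a dict: "time": time; "q": joint angles; "qvel": joint speeds; "joint_torque": joint torques, N m; "position": TCP position; "eef_rot": TCP orientation; "contact_force": force on the tool from outside, world axes, zero at the start; "moment": the same for the moment, N m; "gripper_width": finger opening in m; "finger_force": force on a finger pad.
Only numpy, scipy, OpenCV 4.12 (cv2) and the standard library are available. Lean on these libraries where they do the work, as an engineer would, in place of code of your own. Each camera call takes 0.05 s, during which the arm holds its last target. There are 200 camera calls.

### The job

Lift the blue-handled glaze tongs out of their wooden holder, close them across the pale blue test tile on the wire drying rack, and carry it to the speckled bowl. Its glaze is still raw, so only the tongs may touch the tile; leave the brown and the green tile lying on the rack and the bowl where it stands. Finish while still holding: the tile gripped in the tongs, about level and still, clear above the middle of the bowl and ready to be dipped for its second coat.

Things in the scene. Friction and masses are not known exactly. Their poses are not given: they have to be found in the camera images.
- tongs: Glaze tongs: two steel halves crossing at a pin like scissors, blue handles on top, black rubber jaw pads below, 0.11 kg. They stand loose in tong_holder, jaws down. Origin: middle of the pin. z up to the handles, y along the pin, x the direction in which handles and jaws close. Squeezing the handles closes the jaws; both halves turn by equal angles, so the y-z plane stays the middle.
- tongs_handles (a point): Point midway between the handles, 70 mm above the pin, where to grip them. Handles: straight, 17 mm wide along y, from 40 to 92 mm above the pin. Across their outer faces at rest 55 mm here and 61 mm at the tops; 36 mm and parallel when the jaws hold a 30 mm tile. A spring pushes each outward, 3 N at rest, 6 N when closed on a tile: squeezed by 6 mm they can be carried, jaws still 43 mm apart.
- tongs_jaws (a point): Point midway between the jaw pads, 71 mm below the pin, at mid-pad height when closed. Pads: 16 mm wide along y, 18 mm tall; their lower ends lie 77 mm below the pin when open, 80 mm when closed on a tile. At rest 49 mm clear between them, 70 mm over the outsides.
- tongs_a (a joint): Angle (rad) by which the half with its jaw at +x of the tongs has closed: 0 wide open (rest), 0.14 jaws parallel on a 30 mm tile, 0.20 the stop with nothing between. Each 0.01 rad moves handle and pad inward by 0.7 mm.
- tongs_b (a joint): The same for the other half (jaw at -x of the tongs); always equal to tongs_a.
- tong_holder: Wooden holder, fixed: an upright box 94 x 44 mm, 68 mm tall, on a dark foot 106 x 58 x 6 mm. Its open-topped pocket is 78 x 28 mm (long side along its x), floor 10 mm above the table. The tongs stand in it with their x along the holder's x, pin 87 mm above the table; lifted by 65 mm they are out. Origin: centre of its underside.
- tile_rack: Wire drying rack, fixed. Two 5 mm steel rods along its x, at y = +-18 mm (31 mm clear between them), tops 32 mm above the table; wooden ends 38 mm tall, 70 mm wide, 12 mm thick at x = +-108 mm; below, along the middle, a wooden stretcher, top 11 mm above the table. Three tiles lie across the rods at about x = -62, 0, +62 mm in any order. Origin: centre of its underside.
- blue_tile: The test tile to fetch: pale blue glaze over most of its top, cream clay with a small hole elsewhere; 30 mm wide along its x, 48 mm long along its y, 9 mm thick, 22 to 40 g. It lies across the two rods, its x about along the rack's x or against it: the jaws go down astride it, between the rods, and close on its long edges. Origin: centre of its underside.
- green_tile: Test tile of the same size with a celadon green glaze; stays on the rack. Origin: centre of its underside.
- brown_tile: Test tile of the same size with a dark brown glaze; stays on the rack. Origin: centre of its underside.
- water_bowl: Small grey-white speckled bowl, loose, 105 mm across and 44 mm tall, mouth upward. Origin: centre of its underside.
Mind the look-alikes: they are no part of the job. Of the things shaped like the tongs, the steel one is meant.

How it is judged:
By the outcome, as a careful person would: the job done as asked, in the order asked, and still so for the second after the job is handed in, while the arm keeps its last pose, push and grip.
It also fails if it takes over 48 s, if anything falls off the work surface, if the arm or the gripper's body presses on something with over 40 N, if the wrist force passes 120 N, or if a joint passes its speed limit or range.

## Working session

There is one attempt and no reset: what is moved stays moved. The work goes in short steps, Python scripts to look and compute and a shell command to move; the robot and the scene stay as the last step left them, time stands still between calls to the robot, and variables do not carry over. Pictures are saved under pics/ and viewed, at most 10 in all, crops included, and the job is handed in when it is done.

```bash
mkdir -p pics
python3 - <<'E'
from rig import manip
import cv2,numpy as np
for n in("top","side"):
    c=manip.capture(n); cv2.imwrite(f"pics/{n}0.png",c["color"]); np.savez(f"{n}0.npz",**c)
    print(n,c["camera_matrix"].tolist(),c["dist"],(-c["R"].T@c["t"]).round(3),c["R"].round(2).tolist())
o=manip.get_obs();print(o["time"],o["position"],o["eef_rot"],o["gripper_width"])
from scipy.spatial.transform import Rotation as R
print(R.from_rotvec(o["eef_rot"]).as_matrix().round(3))
E
```

```text
top [[432.642171135649, 0.0, 275.87501872872826], [0.0, 432.642171135649, 210.18388843395167], [0.0, 0.0, 1.0]] [-0.02188066  0.          0.          0.          0.        ] [0.384 0.206 0.947] [[0.02, -1.0, 0.01], [-1.0, -0.02, -0.1], [0.1, -0.0, -1.0]]
side [[528.0823494662493, 0.0, 276.8316585505309], [0.0, 528.0823494662493, 206.65768270815107], [0.0, 0.0, 1.0]] [-0.14096729  0.          0.          0.          0.        ] [0.119 1.063 0.691] [[-0.92, -0.4, -0.02], [-0.19, 0.49, -0.85], [0.35, -0.78, -0.52]]
0.1 [ 0.20115508 -0.61762188  0.40339977] [-3.10041567e+00 -4.92182324e-01  7.21303238e-04] 0.0856609931323624
[[ 0.951  0.31  -0.001]
 [ 0.31  -0.951  0.002]
 [-0.    -0.002 -1.   ]]
```

View pics/top0.png

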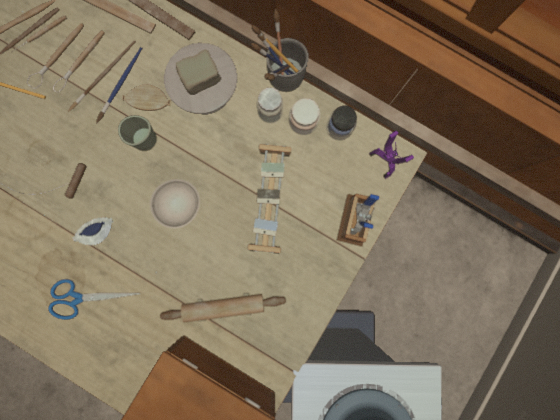

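View pics/side0.png

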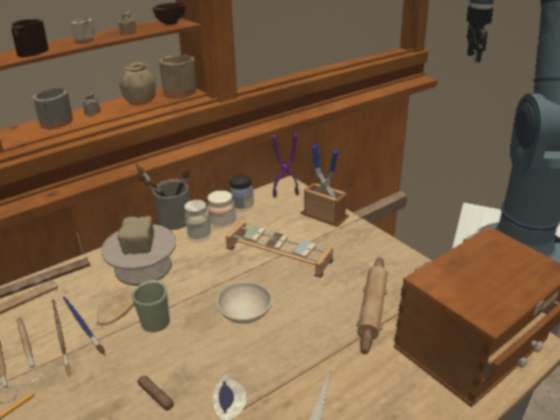

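Top view: steel tongs with blue handles stand in the wooden holder at about (360,217). The candidates shaped like tongs are those and the purple pair at (390,155). Only the first is steel with blue handles and in the holder, so it is the one meant. On the rack (268,200) lie green (271,170), dark brown (268,197) and pale blue (266,228) tiles. The bowl that fits is the grey-white one at (176,203); the others are a cup at (136,130) and a small dish at (93,231). I'll confirm these in an enlarged crop.

Run:
```python
import cv2,numpy as np
t=cv2.imread("pics/top0.png");s=cv2.imread("pics/side0.png")
a=cv2.resize(t[130:260,230:430],(800,520),interpolation=cv2.INTER_CUBIC)
cv2.imwrite("pics/crop_top.png",a)
b=cv2.resize(s[120:290,215:365],(706,600)[:2] if 0 else (525,595),interpolation=cv2.INTER_CUBIC)
cv2.imwrite("pics/crop_side.png",b)
```

```text
(no output)
```

View pics/crop_top.png

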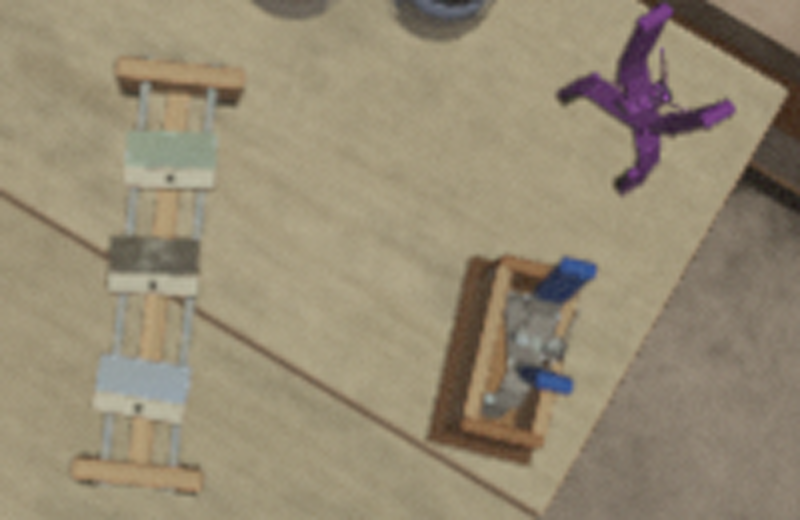

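View pics/crop_side.png

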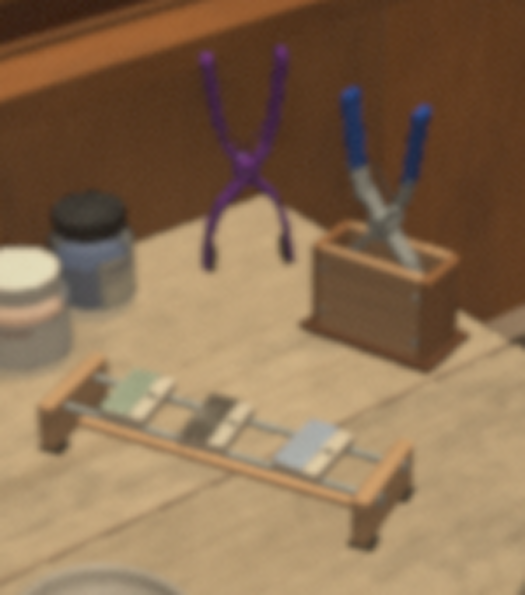

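The crop confirms it: steel tongs with blue handles in the holder (handle tops near (376,197) and (372,225)), with the all-plastic purple decoy to the upper right. The pale blue tile is the lowest on the rack at (265,227), cream end toward the robot. Next I'll measure.

```bash
cat > h.py <<'E'
import cv2,numpy as np
def load(f): return dict(np.load(f))
def ray(c,p):
    u=cv2.undistortPoints(np.array(p,float).reshape(-1,1,2),c["camera_matrix"],c["dist"])[:,0]
    d=np.c_[u,np.ones(len(u))]@c["R"]; return -c["R"].T@c["t"],d
def plane(c,p,z):
    o,d=ray(c,p); return (o+d*((z-o[2])/d[:,2])[:,None])
def tri(c1,p1,c2,p2):
    A=np.zeros((3,3));b=np.zeros(3);r=[]
    for c,p in((c1,p1),(c2,p2)):
        o,d=ray(c,[p]);d=d[0]/np.linalg.norm(d);M=np.eye(3)-np.outer(d,d);A+=M;b+=M@o;r.append((M,o))
    x=np.linalg.solve(A,b); return x,[float(np.linalg.norm(M@(x-o))) for M,o in r]
def blobs(c,lo,hi,roi,amin=8):
    x0,y0,x1,y1=roi; h=cv2.cvtColor(c["color"],cv2.COLOR_BGR2HSV)
    m=np.zeros(h.shape[:2],np.uint8); m[y0:y1,x0:x1]=cv2.inRange(h,lo,hi)[y0:y1,x0:x1]
    k,_=cv2.findContours(m,cv2.RETR_EXTERNAL,cv2.CHAIN_APPROX_NONE)
    return [q for q in k if cv2.contourArea(q)>=amin],m
E
python3 - <<'E'
from h import *
T=load("top0.npz");S=load("side0.npz")
print("handles")
for c,roi in((T,(340,185,390,240)),(S,(300,135,345,200))):
    for q in blobs(c,(105,120,50),(125,255,255),roi)[0]: print(cv2.minAreaRect(q),cv2.boundingRect(q))
f=lambda p:np.array(p,float)/4+[230,130]
r=plane(T,f([(503,257),(578,272),(540,447),(463,428)]),.068);print("rim",r[:,:2].round(4).tolist(),r.mean(0))
r=plane(T,f([(470,256),(430,438),(530,463)]),.006);print("foot",r[:,:2].round(4).tolist())
r=plane(T,f([(117,58),(244,70),(244,102),(118,90), (75,458),(203,468),(200,493),(72,480)]),.038);print("rack ends",r[:,:2].round(4).tolist())
for n,pp in(("blue",[(103,357),(190,362),(184,424),(94,412)]),("brown",[(113,236),(200,241),(196,292),(107,284)]),("green",[(128,131),(216,131),(214,187),(125,183)])):
    r=plane(T,f(pp),.041);print(n,r[:,:2].round(4).tolist(),r.mean(0).round(4))
for q in blobs(T,(92,28,120),(125,120,255),(245,210,285,240))[0]: print("bluemask",cv2.minAreaRect(q))
h=cv2.cvtColor(T["color"],cv2.COLOR_BGR2HSV);print(h[224,266],h[232,262],h[215,290],h[240,270])
E
```

```text
handles
((367.9189453125, 224.9864959716797), (8.38434886932373, 3.2879798412323), 9.462321281433105) (364, 223, 9, 5)
((372.34149169921875, 197.92684936523438), (6.246950626373291, 9.995121002197266), 51.34019470214844) (370, 195, 9, 9)
((333.61541748046875, 159.923095703125), (2.3533935546875, 18.43491554260254), 11.309932708740234) (332, 151, 5, 19)
((315.44512939453125, 156.00608825683594), (20.208972930908203, 3.312946319580078), 83.6598129272461) (313, 146, 6, 21)
rim [[0.5064, 0.0387], [0.4995, 0.0001], [0.4095, 0.0194], [0.4183, 0.0587]] [0.45843428 0.02922564 0.068     ]
foot [[0.5152, 0.0451], [0.4149, 0.0662], [0.4025, 0.0117]]
rack ends [[0.6134, 0.2404], [0.6084, 0.1723], [0.591, 0.172], [0.5959, 0.2394], [0.3993, 0.2569], [0.3956, 0.1898], [0.3825, 0.1911], [0.3878, 0.2582]]
blue [[0.4524, 0.2435], [0.4508, 0.1978], [0.4182, 0.2003], [0.4235, 0.2475]] [0.4362 0.2223 0.041 ]
brown [[0.5166, 0.24], [0.515, 0.1939], [0.4878, 0.1955], [0.491, 0.2425]] [0.5026 0.218  0.041 ]
green [[0.5731, 0.2334], [0.5742, 0.1867], [0.544, 0.1871], [0.5451, 0.2343]] [0.5591 0.2104 0.041 ]
[ 99  22 163] [ 27  36 185] [ 20  71 136] [ 22  61 158]
```

Run:
```python
from h import *
T=load("top0.npz");S=load("side0.npz")
for a,b in(((376,196.5),(315,148)),((371.5,225.5),(335.3,152.5))):
    print("tip tri",tri(T,a,S,b), "plane .179",plane(T,[a],.177).round(4))
for q in blobs(T,(85,12,120),(130,120,255),(250,215,282,236),30)[0]:
    R=cv2.minAreaRect(q);bx=cv2.boxPoints(R);print("glaze",R,plane(T,bx,.041)[:,:2].round(4).tolist())
for q in blobs(S,(85,12,120),(130,120,255),(285,235,325,260),30)[0]:
    print("side glaze",cv2.boundingRect(q),plane(S,cv2.boxPoints(cv2.minAreaRect(q)),.041)[:,:2].round(4).tolist())
# bowl rim: ellipse of bright low-sat blob
for c,roi,z in((T,(145,170,210,235),.044),):
    q=max(blobs(c,(0,0,100),(179,60,255),roi,200)[0],key=cv2.contourArea)
    e=cv2.fitEllipse(cv2.convexHull(q));print("bowl",e,plane(c,[e[0]],z).round(4), e[1][0]/432.6*(.947-z))
```

```text
tip tri (array([0.4884149 , 0.02105711, 0.16994309]), [0.0005253999246684748, 0.0005253999246683491]) plane .179 [[0.488  0.0229 0.177 ]]
tip tri (array([0.43604667, 0.0297426 , 0.17136973]), [0.00011505681041890854, 0.00011505681041890113]) plane .179 [[0.4356 0.031  0.177 ]]
glaze ((265.5540771484375, 224.17568969726562), (21.207469940185547, 8.055550575256348), 9.462321281433105) [[0.4373, 0.2459], [0.4541, 0.2436], [0.4477, 0.1995], [0.431, 0.2019]]
bowl ((182.99990844726562, 199.37356567382812), (75.6934585571289, 88.12590789794922), 100.63019561767578) [[0.4906 0.3973 0.044 ]] 0.15800090863866711
```

```bash
python3 -m pendant '{"fingers":[-1,-1,-1,-1,-1,-1,-1,-1,-1,-1,-1,-1,-1,-1,-1,-1,-1,-1,-1,-1],"translation":[[44.7,-53.2,0],[44.7,-53.2,0],[44.7,-53.2,0],[44.7,-53.2,0],[44.7,-53.2,0],[44.7,-53.2,0],[44.7,-53.2,0],[44.7,-53.2,0],[44.7,-53.2,0],[44.7,-53.2,0],[44.7,-53.2,0],[44.7,-53.2,0],[44.7,-53.2,0],[44.7,-53.2,0],[44.7,-53.2,0],[44.7,-53.2,0],[44.7,-53.2,0],[44.7,-53.2,0],[44.7,-53.2,0],[44.7,-53.2,0]],"yaw":[-1.065,-1.065,-1.065,-1.065,-1.065,-1.065,-1.065,-1.065,-1.065,-1.065,-1.065,-1.065,-1.065,-1.065,-1.065,-1.065,-1.065,-1.065,-1.065,-1.065]}'
cat > st.py <<'E'
from h import *
from rig import manip
from scipy.spatial.transform import Rotation as R
import sys
def state():
    o=manip.get_obs();M=R.from_rotvec(o["eef_rot"]).as_matrix()
    print("t%.2f"%o["time"],"p",o["position"].round(4),"yang %.2f"%np.degrees(np.arctan2(M[1,1],M[0,1])),"z",M[:,2].round(3),"w %.4f"%o["gripper_width"],"f",np.round(o["contact_force"],1),np.round(o["finger_force"],1),"q",np.round(o["q"],2))
    return o,M
if __name__=="__main__":
    o,M=state()
    if len(sys.argv)>3:
        x,y,a=map(float,sys.argv[1:4]); d=np.array([x,y,o["position"][2]])-o["position"]
        da=(np.degrees(np.arctan2(M[1,1],M[0,1]))-a+90)%180-90
        print("tool shift cm",(M.T@d*100).round(2),"yaw",np.radians(da).round(3))
E
python3 st.py .461 .0265 -11
```

```text
time: 1.77
position: [0.4612, 0.0255, 0.4041]
eef_rot: [-2.423, -1.999, 0.003]
contact_force: [-0.2, -0.6, -0.8]
gripper_width: 0.0856
finger_force: 0.0
t1.77 p [0.4612 0.0255 0.4041] yang -10.96 z [-0.002 -0.001 -1.   ] w 0.0856 f [-0.2 -0.6 -0.8] 0.0 q [ 0.53  0.07 -0.69  2.    0.05  1.09 -0.37]
tool shift cm [ 0.09 -0.04 -0.  ] yaw 0.001
```

```bash
python3 -m pendant '{"fingers":[-1,-1,-1,-1],"translation":[[0.1,0,3],[0.1,0,6],[0.1,0,6],[0.1,0,6]],"yaw":[0,0,0,0]}'
python3 - <<'E'
from st import *
for n in("side","top"):
    c=manip.capture(n);np.savez(n+"1.npz",**c)
    a=c["color"][60:210,250:400] if n=="side" else c["color"][140:290,300:450]
    if n=="side": A=a
    else: cv2.imwrite("pics/pre.png",np.hstack([cv2.resize(A,(400,400),interpolation=2),cv2.resize(a,(400,400),interpolation=2)]))
state()
E
```

```text
time: 2.1
position: [0.4604, 0.0252, 0.3432]
eef_rot: [-2.424, -1.994, 0.007]
contact_force: [1.6, 0.5, 0.1]
gripper_width: 0.0855
finger_force: 0.0
t2.20 p [0.4622 0.0262 0.3458] yang -11.06 z [ 0.001 -0.    -1.   ] w 0.0853 f [-0.9  0.1  0.5] 0.0 q [ 0.51  0.15 -0.69  2.06  0.12  0.96 -0.44]
```

View pics/pre.png

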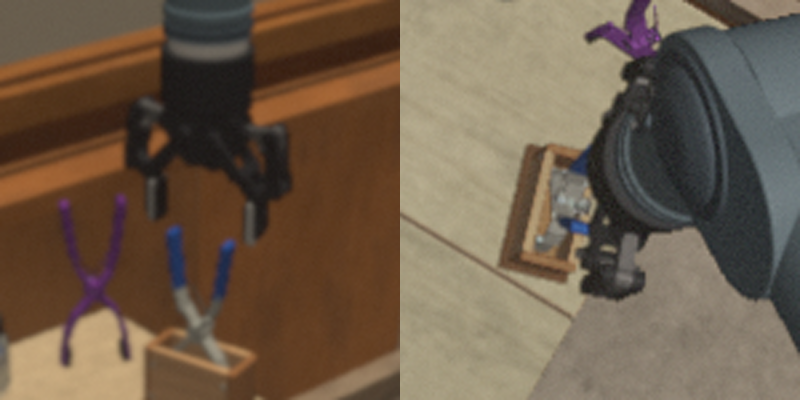

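In the side crop the open fingers (x 156 and 249) straddle the blue handles (175 and 228) centrally. I'll descend and squeeze lightly.

```bash
python3 -m pendant '{"fingers":[-1,-1,-1,-0.2,-0.2,-0.2,-0.2,-0.2],"translation":[[0,0,2],[0,0,3.8],[0,0,3.8],[0,0,3.8],[0,0,3.8],[0,0,3.8],[0,0,3.8],[0,0,3.8]],"yaw":[0,0,0,0,0,0,0,0]}'; python3 st.py
```

```text
time: 2.87
position: [0.4637, 0.0275, 0.3098]
eef_rot: [2.42, 1.997, 0.007]
contact_force: [-1.4, -0.8, 7.4]
gripper_width: 0.0513
finger_force: 6.0
t2.87 p [0.4637 0.0275 0.3098] yang -10.96 z [ 0.006 -0.001 -1.   ] w 0.0513 f [-1.4 -0.8  7.4] 6.0 q [ 0.49  0.21 -0.68  2.09  0.17  0.89 -0.49]
```

```bash
python3 -m pendant '{"fingers":[-0.15,-0.15,-0.15,-0.15,-0.15,-0.15,-0.15,-0.15,-0.15,-0.15,-0.15],"translation":[[0,0,0],[0,0,0],[0,0,-1],[0,0,-3],[0,0,-6],[0,0,-9],[0,0,-11],[0,0,-11],[0,0,-11],[0,0,-11],[0,0,-11]],"yaw":[0,0,0,0,0,0,0,0,0,0,0]}'
python3 - <<'E'
from st import *
state()
A=[]
for n in("side","top"):
    c=manip.capture(n);np.savez(n+"2.npz",**c)
    a=c["color"][60:210,250:400] if n=="side" else c["color"][140:290,300:450]
    A.append(cv2.resize(a,(400,400),interpolation=2))
cv2.imwrite("pics/lift.png",np.hstack(A))
E
```

```text
time: 3.78
position: [0.4609, 0.0271, 0.4153]
eef_rot: [-2.421, -1.999, 0.004]
contact_force: [-1.0, 0.7, -1.1]
gripper_width: 0.049
finger_force: 3.6
t3.78 p [0.4609 0.0271 0.4153] yang -10.93 z [-0.003  0.    -1.   ] w 0.0490 f [-1.   0.7 -1.1] 3.6 q [ 0.54  0.05 -0.7   1.99  0.04  1.11 -0.36]
```

View pics/lift.png

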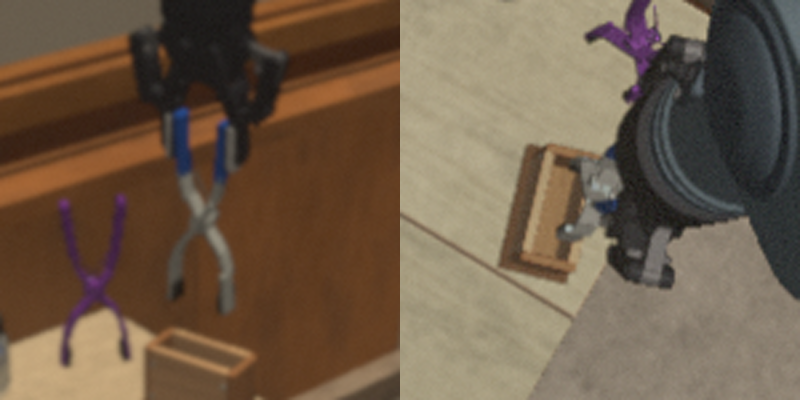

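Tongs are out of the holder and hanging straight in the grip. I'll measure the pin and jaw tips relative to the TCP: side pin ≈(327,143), pads ≈(316.5,170) and (334.5,175); top pin ≈(376,209), lower jaw tip ≈(362.5,227).

```bash
python3 - <<'E'
from st import *
T=load("top2.npz");S=load("side2.npz")
print("pin",tri(T,(376,208.6),S,(326.9,143.3)))
print("near jaw tip",tri(T,(362.5,227),S,(334.5,175.5)))
print("far jaw tip",tri(T,(368.5,204),S,(316.5,171)))
print("bowl",plane(T,[(176,203)],.044), "edges",plane(T,[(152,203),(200,203),(176,180),(176,227)],.044).round(3).tolist())
a=cv2.resize(np.hstack([S["color"][120:185,300:350]]),(400,520),interpolation=2)
b=cv2.resize(T["color"][190:242,350:390],(400,520),interpolation=2)
cv2.imwrite("pics/jaws.png",np.hstack([a,b]))
E
python3 st.py .4355 .2215 -4.7
```

```text
pin (array([0.4617712 , 0.02452874, 0.18783478]), [0.0033000305155417593, 0.0033000305155417194])
near jaw tip (array([0.43565399, 0.03404663, 0.11486002]), [0.0008281595036439693, 0.0008281595036439764])
far jaw tip (array([0.48226833, 0.02224912, 0.11187653]), [0.0005839764072656242, 0.0005839764072657025])
bowl [[0.48260218 0.41168219 0.044     ]] edges [[0.481, 0.462, 0.044], [0.484, 0.361, 0.044], [0.531, 0.414, 0.044], [0.432, 0.409, 0.044]]
t3.88 p [0.4611 0.0271 0.4152] yang -10.93 z [-0.003  0.    -1.   ] w 0.0492 f [-0.7  0.2 -0.2] 3.6 q [ 0.54  0.05 -0.7   1.99  0.04  1.11 -0.36]
tool shift cm [ 1.861e+01 -6.200e+00  1.000e-02] yaw -0.109
```

View pics/jaws.png

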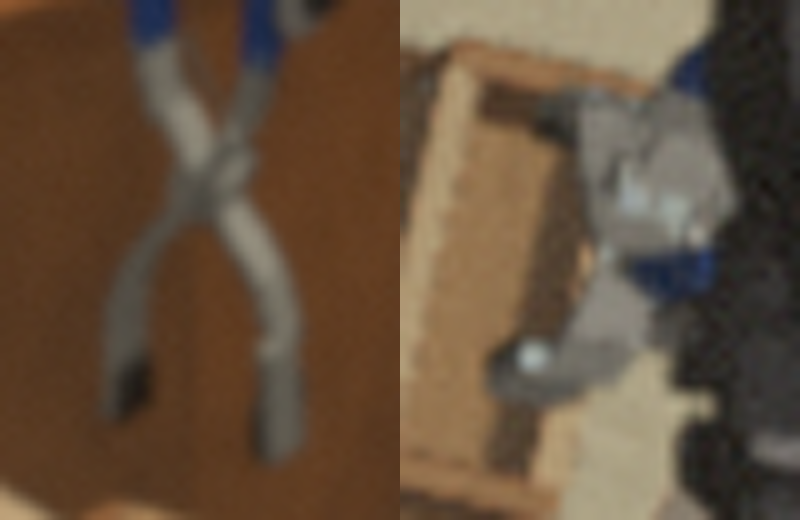

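Jaw midpoint ≈(0.459,0.028), which agrees with the TCP to within 2 mm, so the tongs are centred in the gripper. Bowl centre is (0.483,0.412). Moving above the tile.

```bash
python3 -m pendant '{"fingers":[-0.15,-0.15,-0.15,-0.15,-0.15,-0.15,-0.15,-0.15,-0.15,-0.15,-0.15,-0.15,-0.15,-0.15],"translation":[[0.9,-0.3,0],[2.7,-0.9,0],[4.8,-1.6,0],[7.2,-2.4,0],[9.6,-3.2,0],[12,-4,0],[14.4,-4.8,0],[16.5,-5.5,0],[17.8,-5.9,0],[18.4,-6.1,0],[18.6,-6.2,0],[18.6,-6.2,0],[18.6,-6.2,3],[18.6,-6.2,4]],"yaw":[-0.01,-0.02,-0.03,-0.04,-0.05,-0.06,-0.07,-0.08,-0.09,-0.1,-0.11,-0.11,-0.11,-0.11]}'
python3 - <<'E'
from st import *
state()
c=manip.capture("side");np.savez("side3.npz",**c)
cv2.imwrite("pics/over.png",cv2.resize(c["color"][130:280,220:370],(600,600),interpolation=2))
E
python3 st.py .4355 .2215 -4.7
```

```text
time: 5.05
position: [0.4359, 0.2195, 0.3742]
eef_rot: [-2.312, -2.126, 0.006]
contact_force: [-0.9, -0.6, -1.1]
gripper_width: 0.0492
finger_force: 3.5
t5.05 p [0.4359 0.2195 0.3742] yang -4.79 z [-0.003 -0.002 -1.   ] w 0.0492 f [-0.9 -0.6 -1.1] 3.5 q [ 0.26  0.2  -0.87  1.97  0.18  1.05 -0.78]
t5.10 p [0.4351 0.2188 0.3725] yang -4.78 z [-0.007 -0.004 -1.   ] w 0.0489 f [-0.8 -0.2 -2.4] 3.5 q [ 0.26  0.2  -0.87  1.98  0.18  1.05 -0.78]
tool shift cm [ 0.27  0.02 -0.  ] yaw -0.001
```

View pics/over.png

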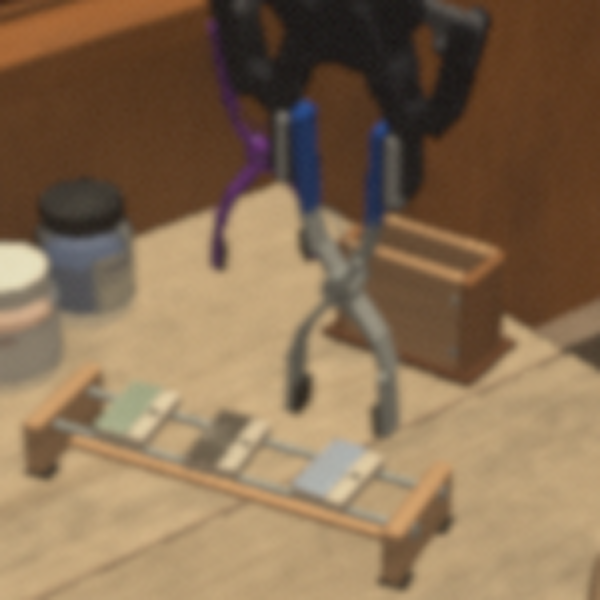

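Side view: jaw tips at crop (298,410) and (383,437) hang open just above the pale blue tile (corners (335,440), (383,457), (347,505), (293,487)). I'll use this view to cross-check the offset between jaws and tile.

Run:
```python
from st import *
S=load("side3.npz");f=lambda p:np.array(p,float)/4+[220,130]
print("jaw tips",plane(S,f([(299,410),(384,436)]),.073).round(4),plane(S,f([(299,410),(384,436)]),.073).mean(0))
r=plane(S,f([(335,440),(383,457),(347,505),(293,487)]),.041);print("tile",r.round(4).tolist(),r.mean(0))
r=plane(S,f([(85,370),(102,378),(452,468),(438,462),(28,420),(45,427),(385,533),(405,540)]),.038);print("rack ends",r[:,:2].round(4).tolist())
state()
```

```text
jaw tips [[0.457  0.2257 0.073 ]
 [0.4082 0.2317 0.073 ]] [0.43260732 0.22870631 0.073     ]
tile [[0.4462, 0.2016, 0.041], [0.4171, 0.2069, 0.041], [0.4199, 0.253, 0.041], [0.4513, 0.2488, 0.041]] [0.43363674 0.22759394 0.041     ]
rack ends [[0.6035, 0.1853], [0.5909, 0.1892], [0.3815, 0.1991], [0.39, 0.1966], [0.6102, 0.2414], [0.5984, 0.2439], [0.3953, 0.2642], [0.3841, 0.2659]]
t5.10 p [0.4351 0.2188 0.3725] yang -4.78 z [-0.007 -0.004 -1.   ] w 0.0489 f [-0.8 -0.2 -2.4] 3.5 q [ 0.26  0.2  -0.87  1.98  0.18  1.05 -0.78]
```

```bash
python3 -m pendant '{"fingers":[-0.15,-0.15,-0.15,-0.15,-0.15,-0.15,-0.15,-0.15],"translation":[[0.3,0,0],[0.3,0,0.5],[0.3,0,1.5],[0.3,0,2.5],[0.3,0,3.5],[0.3,0,4.1],[0.3,0,4.1],[0.3,0,4.1]],"yaw":[0,0,0,0,0,0,0,0]}'
python3 - <<'E'
from st import *
state()
c=manip.capture("side");np.savez("side4.npz",**c)
cv2.imwrite("pics/down.png",cv2.resize(c["color"][170:280,260:370],(600,600),interpolation=2))
E
python3 st.py .4355 .2215 -4.7
```

```text
time: 5.77
position: [0.4362, 0.2245, 0.335]
eef_rot: [-2.309, -2.129, 0.002]
contact_force: [-0.2, -0.4, -0.8]
gripper_width: 0.0492
finger_force: 3.6
t5.77 p [0.4362 0.2245 0.335 ] yang -4.62 z [-0.001 -0.    -1.   ] w 0.0492 f [-0.2 -0.4 -0.8] 3.6 q [ 0.22  0.27 -0.86  2.01  0.24  0.97 -0.84]
t5.82 p [0.4364 0.2247 0.3356] yang -4.62 z [-0.  0. -1.] w 0.0492 f [-0.1 -0.6 -0.6] 3.6 q [ 0.22  0.27 -0.86  2.01  0.24  0.97 -0.84]
tool shift cm [-0.33 -0.07 -0.  ] yaw 0.001
```

View pics/down.png

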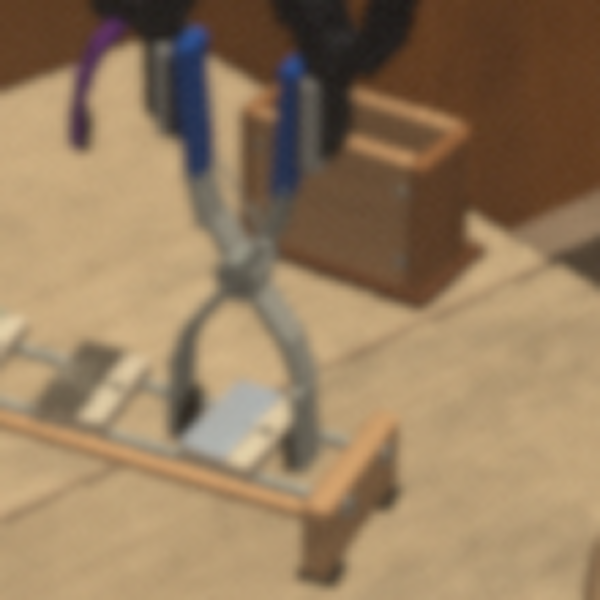

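Jaws are astride the tile, with the pads at crop (185,415) and (300,455) between the rods, and no contact force. I'll go down 4 mm and close.

```bash
python3 -m pendant '{"fingers":[-0.15,-0.15,-0.1,-0.05,0.0,0.05,0.1,0.15,0.2,0.25,0.3,0.3,0.3,0.3],"translation":[[0,0,0.4],[0,0,0.4],[0,0,0.4],[0,0,0.4],[0,0,0.4],[0,0,0.4],[0,0,0.4],[0,0,0.4],[0,0,0.4],[0,0,0.4],[0,0,0.4],[0,0,0.4],[0,0,0.4],[0,0,0.4]],"yaw":[0,0,0,0,0,0,0,0,0,0,0,0,0,0]}'; python3 st.py
```

```text
time: 6.98
position: [0.4365, 0.2248, 0.3326]
eef_rot: [2.309, 2.129, -0.0]
contact_force: [-1.1, -1.3, 5.7]
gripper_width: 0.0322
finger_force: 58.9
t6.98 p [0.4365 0.2248 0.3326] yang -4.64 z [ 0.    -0.001 -1.   ] w 0.0322 f [-1.1 -1.3  5.7] 58.9 q [ 0.21  0.27 -0.86  2.01  0.25  0.97 -0.85]
```

Run:
```python
from st import *
c=manip.capture("side");np.savez("side5.npz",**c)
cv2.imwrite("pics/closed.png",cv2.resize(c["color"][170:280,260:370],(600,600),interpolation=2))
```

```text
(no output)
```

View pics/closed.png

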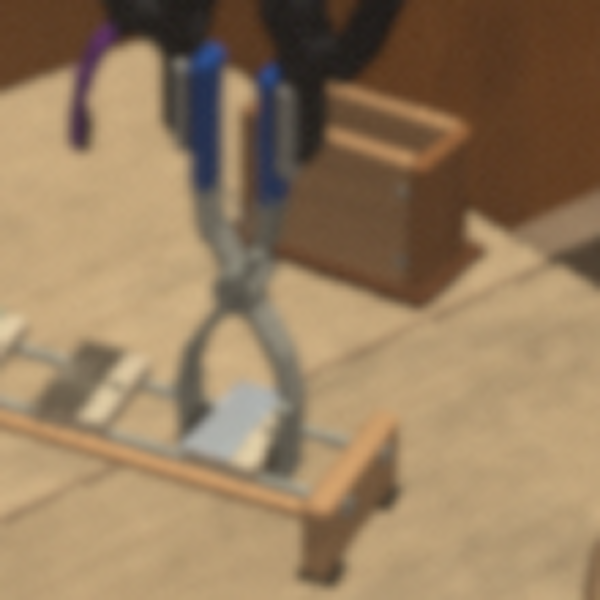

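The jaws have closed on the tile's long edges, finger force is 59 N, and the other tiles are undisturbed. Lifting gently, then checking by mask, as my ten pictures are used.

```bash
python3 -m pendant '{"fingers":[0.3,0.3,0.3,0.3,0.3,0.3,0.3,0.3,0.3,0.3,0.3,0.3],"translation":[[0,0,-0.3],[0,0,-0.8],[0,0,-1.5],[0,0,-2.5],[0,0,-3.8],[0,0,-5.2],[0,0,-6.5],[0,0,-7.5],[0,0,-8],[0,0,-8],[0,0,-8],[0,0,-8]],"yaw":[0,0,0,0,0,0,0,0,0,0,0,0]}'
cat > glz.py <<'E'
from st import *
o,M=state()
for n in("side","top"):
    c=manip.capture(n);np.savez(n+"6.npz",**c)
    for q in blobs(c,(85,12,120),(130,110,255),(140,140,380,300),25)[0]:
        m=cv2.moments(q);print(n,"blob A",cv2.contourArea(q),"c",round(m["m10"]/m["m00"],1),round(m["m01"]/m["m00"],1),cv2.minAreaRect(q))
E
python3 glz.py; python3 st.py .4826 .4117 -4.7
```

```text
time: 8.03
position: [0.4361, 0.2243, 0.411]
eef_rot: [-2.309, -2.129, 0.002]
contact_force: [-0.1, 0.6, -2.3]
gripper_width: 0.0325
finger_force: 59.6
t8.03 p [0.4361 0.2243 0.411 ] yang -4.64 z [-0.001 -0.001 -1.   ] w 0.0325 f [-0.1  0.6 -2.3] 59.6 q [ 0.27  0.16 -0.89  1.93  0.13  1.12 -0.75]
top blob A 1324.0 c 232.4 227.5 ((234.08108520507812, 228.9864959716797), (94.47509002685547, 18.086278915405273), 53.97262954711914)
top blob A 3364.0 c 273.5 215.0 ((288.9813232421875, 235.5709991455078), (166.2596893310547, 59.60945510864258), 53.392921447753906)
top blob A 1258.0 c 297.5 179.0 ((298.4791564941406, 180.29989624023438), (93.31930541992188, 17.59718894958496), 50.946861267089844)
t8.13 p [0.4361 0.2243 0.4108] yang -4.63 z [-0.002 -0.001 -1.   ] w 0.0322 f [-0.1 -1.2 -1.5] 59.6 q [ 0.27  0.16 -0.89  1.93  0.13  1.12 -0.75]
tool shift cm [19.06  3.12 -0.02] yaw 0.001
```

Run:
```python
from st import *
for f in("side0","side5","side6"):
    c=load(f+".npz");b=c["color"].astype(int);h=cv2.cvtColor(c["color"],cv2.COLOR_BGR2HSV)
    m=((b[...,0]-b[...,2]>5)&(b[...,0]>110)).astype(np.uint8); m[:150]=0;m[290:]=0;m[:,:225]=0;m[:,370:]=0
    n,l,s,ce=cv2.connectedComponentsWithStats(m)
    for i in range(1,n):
        if s[i,4]>15: print(f,s[i].tolist(),ce[i].round(1), "if above TCP:",plane(c,[ce[i]],.119).round(3))
    print(h[246:249:2,302:305:2].tolist())
```

```text
side0 [234, 190, 15, 5, 50] [241.4 191.6] if above TCP: [[0.599 0.184 0.119]]
[[[38, 6, 171], [53, 6, 174]], [[48, 7, 174], [30, 7, 174]]]
side5 [233, 189, 16, 7, 69] [240.5 191.8] if above TCP: [[0.6   0.186 0.119]]
[[[30, 6, 175], [54, 7, 177]], [[45, 6, 176], [39, 10, 177]]]
side6 [234, 189, 15, 7, 64] [241.  191.7] if above TCP: [[0.599 0.185 0.119]]
[[[19, 77, 156], [19, 65, 149]], [[18, 92, 181], [18, 88, 174]]]
```

The tile's spot on the rack is now empty. I'll locate the tile in the jaws by its grey-pale mask.

```bash
cat > chk.py <<'E'
from st import *
def chk(f,X,r=32):
    c=load(f)
    pr=lambda P:cv2.projectPoints(np.array(P,float).reshape(-1,1,3),cv2.Rodrigues(c["R"])[0],c["t"],c["camera_matrix"],c["dist"])[0][:,0]
    u=pr(X)[0];print("expect tile top centre px",u.round(1))
    x0,y0=(u-r).astype(int);x1,y1=(u+r).astype(int)
    for q in blobs(c,(0,0,140),(179,35,255),(x0,y0,x1,y1),25)[0]:
        R=cv2.minAreaRect(q);b=cv2.boxPoints(R)
        print("blob",cv2.contourArea(q),np.round(R[0],1),np.round(R[1],1),"box",b.round(1).tolist());print(" on plane",plane(c,b,X[2])[:,:2].round(4).tolist(),plane(c,[R[0]],X[2]).round(4))
    return c,pr
if __name__=="__main__":
    c,pr=chk("side5.npz",(.4355,.222,.041))
    c,pr=chk("side6.npz",(.4355,.222,.119))
E
python3 chk.py
```

```text
expect tile top centre px [305.  246.3]
blob 112.5 [302. 247.] [ 8.5 18.4] box [[292.5, 250.5], [305.5, 237.5], [311.5, 243.5], [298.5, 256.5]]
 on plane [[0.4544, 0.2454], [0.446, 0.1916], [0.4264, 0.2076], [0.4353, 0.26]] [[0.4405 0.2266 0.041 ]]
expect tile top centre px [305.2 214.9]
blob 109.0 [302.9 214.9] [ 8.  18.8] box [[293.20001220703125, 218.10000610351562], [307.29998779296875, 205.6999969482422], [312.6000061035156, 211.60000610351562], [298.5, 224.10000610351562]]
 on plane [[0.4535, 0.242], [0.4442, 0.1872], [0.426, 0.2051], [0.4358, 0.2583]] [[0.4399 0.2237 0.119 ]]
```

Tile held level where expected. Carrying to the bowl.

```bash
python3 -m pendant '{"fingers":[0.3,0.3,0.3,0.3,0.3,0.3,0.3,0.3,0.3,0.3,0.3,0.3,0.3,0.3,0.3,0.3,0.3,0.3],"translation":[[0.5,0.1,0],[1.5,0.2,0],[3,0.5,0],[5,0.8,0],[7,1.1,0],[9,1.5,0],[11,1.8,0],[13,2.1,0],[15,2.5,0],[16.8,2.7,0],[18,2.9,0],[18.8,3.1,0],[19.1,3.1,0.3],[19.1,3.1,0.8],[19.1,3.1,1.4],[19.1,3.1,2],[19.1,3.1,2],[19.1,3.1,2]],"yaw":[0,0,0,0,0,0,0,0,0,0,0,0,0,0,0,0,0,0]}'
python3 st.py .4826 .4117 -4.7
python3 - <<'E'
from chk import *
for n in("side","top"): np.savez(n+"7.npz",**manip.capture(n))
c,pr=chk("side7.npz",(.4826,.4117,.099))
# bowl rim in the side view, expected ring vs. first picture: mean change in the lower bowl area
a=load("side0.npz")["color"].astype(int);b=c["color"].astype(int)
for reg in((300,325,220,272),(225,260,225,290)): 
    y0,y1,x0,x1=reg;print("diff",np.abs(a-b)[y0:y1,x0:x1].mean().round(2))
th=np.linspace(0,2*np.pi,60);print("rim px bbox",pr(np.c_[.4826+.0525*np.cos(th),.4117+.0525*np.sin(th),0*th+.044]).min(0),pr(np.c_[.4826+.0525*np.cos(th),.4117+.0525*np.sin(th),0*th+.044]).max(0))
E
```

```text
time: 9.63
position: [0.4829, 0.4113, 0.3908]
eef_rot: [2.31, 2.128, -0.003]
contact_force: [-0.5, 0.1, -0.4]
gripper_width: 0.0321
finger_force: 59.6
t9.63 p [0.4829 0.4113 0.3908] yang -4.70 z [-0.001 -0.002 -1.   ] w 0.0321 f [-0.5  0.1 -0.4] 59.6 q [-0.13  0.5  -0.84  1.62  0.4   1.2  -1.14]
tool shift cm [ 0.04 -0.03 -0.  ] yaw -0.0
expect tile top centre px [242.9 272.1]
blob 153.5 [241.  272.5] [ 9.2 21.9] box [[230.0, 277.0], [245.5, 261.5], [252.0, 268.0], [236.5, 283.5]]
 on plane [[0.4977, 0.4326], [0.492, 0.3818], [0.4726, 0.3948], [0.4788, 0.4443]] [[0.4852 0.4139 0.099 ]]
diff 6.26
diff 12.12
rim px bbox [216.24577005 277.42137239] [272.98533116 315.04913322]
```

Tile is in place. I'll double-check the bowl centre with edge profiles in both first pictures.

Run:
```python
from h import *
for f,roi,z in(("top0",(140,165,212,242),.044),("side0",(205,270,285,335),.044)):
    c=load(f+".npz");x0,y0,x1,y1=roi
    # bowl is less saturated than wood: Otsu on saturation
    s=cv2.GaussianBlur(cv2.cvtColor(c["color"],cv2.COLOR_BGR2HSV)[...,1],(3,3),0)[y0:y1,x0:x1]
    t,m=cv2.threshold(s,0,255,cv2.THRESH_BINARY_INV+cv2.THRESH_OTSU)
    k=max(cv2.findContours(m,cv2.RETR_EXTERNAL,cv2.CHAIN_APPROX_NONE,offset=(x0,y0))[0],key=cv2.contourArea)
    print(f,t,cv2.contourArea(k),cv2.boundingRect(k),"ellipse",cv2.fitEllipse(cv2.convexHull(k)))
    p=k[:,0].astype(float)
    print(" hull on plane extents",plane(c,p,z).min(0).round(4),plane(c,p,z).max(0).round(4),"mid",((plane(c,p,z).min(0)+plane(c,p,z).max(0))/2).round(4))
S=load("side0.npz")
print("side col 245 rows 274-328 (sat,val)",[tuple(v) for v in cv2.cvtColor(S["color"],cv2.COLOR_BGR2HSV)[274:328:3,245,1:].tolist()])
```

```text
top0 51.0 1856.0 (150, 179, 50, 50) ellipse ((174.64251708984375, 203.18411254882812), (47.96602249145508, 50.788116455078125), 50.822837829589844)
 hull on plane extents [0.43   0.3631 0.044 ] [0.5337 0.4666 0.044 ] mid [0.4819 0.4149 0.044 ]
side0 76.0 1756.0 (217, 281, 55, 42) ellipse ((243.6334228515625, 301.0718688964844), (41.7857551574707, 55.289031982421875), 87.8764419555664)
 hull on plane extents [0.4274 0.3702 0.044 ] [0.5324 0.4801 0.044 ] mid [0.4799 0.4251 0.044 ]
side col 245 rows 274-328 (sat,val) [(92, 182), (94, 181), (82, 186), (62, 157), (61, 159), (60, 178), (60, 187), (61, 198), (60, 201), (56, 205), (51, 210), (50, 208), (53, 207), (54, 206), (58, 207), (63, 163), (67, 118), (90, 184)]
```

Views agree on a bowl centre of about (0.481,0.417). A 5 mm touch-up, then settle.

```bash
python3 -m pendant '{"fingers":[0.3,0.3,0.3,0.3,0.3,0.3,0.3,0.3],"translation":[[0.2,0,0],[0.4,-0.1,0],[0.5,-0.2,0],[0.5,-0.2,0],[0.5,-0.2,0],[0.5,-0.2,0],[0.5,-0.2,0],[0.5,-0.2,0]],"yaw":[0,0,0,0,0,0,0,0]}'
python3 - <<'E'
from chk import *
np.savez("side8.npz",**manip.capture("side"));state()
c,pr=chk("side8.npz",(.481,.4165,.099))
a=load("side0.npz")["color"].astype(int);print("bowl foot diff",np.abs(a-c["color"])[308:326,222:268].mean().round(2),"noise",np.abs(a-c["color"])[340:380,180:210].mean().round(2))
manip.sign_off()
E
```

```text
time: 10.4
position: [0.4812, 0.4175, 0.3917]
eef_rot: [2.31, 2.13, -0.0]
contact_force: [0.5, 0.6, -1.2]
gripper_width: 0.0322
finger_force: 59.6
t10.45 p [0.4813 0.4175 0.3916] yang -4.65 z [ 0. -0. -1.] w 0.0322 f [-0.2 -0.1 -2.1] 59.6 q [-0.14  0.51 -0.84  1.61  0.4   1.21 -1.15]
expect tile top centre px [242.5 273.9]
blob 155.0 [239.4 274. ] [ 9.8 22.1] box [[227.89999389648438, 277.79998779296875], [244.3000030517578, 263.0], [250.89999389648438, 270.29998779296875], [234.5, 285.1000061035156]]
 on plane [[0.5001, 0.436], [0.4921, 0.3868], [0.4715, 0.4016], [0.4801, 0.4494]] [[0.4859 0.4189 0.099 ]]
bowl foot diff 6.31 noise 6.2
the job is handed in; nothing more can be done
```

I handed the job in at about 10.5 s: the steel tongs hold the pale blue tile about level and still over the middle of the bowl, about 45 mm above its rim; the bowl has not moved, and the other two tiles were undisturbed when last viewed, just before the lift.

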